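# Unload the delivery tray into the bench rack in reverse order

### The arm

A 6-joint arm with a two-finger parallel gripper is mounted at the origin on the work surface. World frame = base frame: x ahead of the robot, y to its left, z up, the work surface at z = 0. Lengths are in m, angles in rad, forces in N, time in s.
With the tool pointing down it reaches from about 0.325 to 0.775 m from the base axis. Payload 9.3 kg.
Tool frame: the origin (TCP) lies on the centre line of the jaws, within the pads' length; the fingertips stand 22 mm ahead of it and the grasp point (between the pads) lies 3 mm ahead of it; z points along the fingers, x is the direction in which the jaws open and shut, and the axes are right-handed (so a half turn about z gives the same grasp; the last joint's range is limited). The gripper opens to 85 mm and grips with 20 to 120 N. Pads are 22 mm wide; open, the fingers measure 114 mm over their backs; the gripper's body (76 mm by 85 mm) begins 54 mm behind the grasp point. The pads swing forward as they close: fully open they stand 13 mm farther back than shut.
Start: joints at [1.083, 0.259, 0.021, 1.334, 0, 1.418], TCP at [0.181, 0.519, 0.253] pointing down, gripper open.
Joint ranges: [-3.04, 3.04], [-0.91, 1.82], [-1.04, 1.36], [-1.92, 1.95], [-1.52, 1.45], [-3.14, 3.14]. Speed limits (rad/s): [2.22, 2.22, 2.79, 3.14, 3.14, 3.14].

### API

Orientations are given as a rotation vector (axis times angle).
In Python, from workcell import r gives the robot as it stands. The module is installed in compiled form; this text tells all that it offers.
- The arm moves only by the shell command python3 -m creep 'ROWS' [OPENING]. ROWS is JSON, a list that holds one entry, the list of rows, each a list of 6 numbers: the shift along the tool's x, y, z in mm, then the turn, a rotation vector about the tool's x, y, z in rad. A call has 1 to 12 rows; each row shifts and turns the pose as measured when the row begins, along the tool's axes as they then stand; what a row does not reach is not made up. A row lasts 1/8 s, in which the tool goes at most 62.5 mm and 10.7 degrees, less where a joint would pass 70% of its speed; a pose out of reach is approached as far as the arm can. A call is refused whole if a number of a shift passes 62.5 or a number of a turn 0.188, either way. A call with a gripper value outside its range is refused whole. OPENING is the gripper command: -1 is shut, 1 is fully open, values between are in proportion, set as the call begins (- or left out, the last holds). The fingers move at their own pace and stop on an object; the grip force is fixed at half the most. Time passes only in rows, so rows that do not move let the fingers close. It gives the time, the measured TCP pose, the force and the opening at its end, in the units of the state.
- r.observe(): the state, without advancing time (a new reading comes with each control period).
- r.get_image(name): name is "scene" or "side" or "wrist"; returns a dict with "color" (480x640x3 uint8, blue, green, red), "z_map" (480x640 float32, m along the optical axis (not along the pixel's ray), 0 where there is no reading), "fx", "fy", "cx", "cy" (pixels), "dist_coeffs" ([k1, k2, p1, p2, k3] as OpenCV has them; the pictures are not rectified), "rvec" (rotation vector, rad) and "tvec" (3), from world to camera coordinates, as OpenCV has them. Camera axes: x right, y down, z forward; pixel columns grow to the right and rows downward; lengths in m; the calibration is good to about 2 mm. A picture is of the moment at which its call begins.
- r.sign_off(): hands the job in, once; it reports no verdict.
The state is a dict: "t": time; "joints": joint angles; "joint_vel": joint speeds; "tau": joint torques, N m; "ee_pos": TCP position; "orientation": TCP orientation; "wrist_force": force on the tool from outside, world axes, zero at the start; "wrist_torque": the same for the moment, N m; "opening": finger opening in m.
Only numpy, scipy, OpenCV 4.12 (cv2) and the standard library are available. Lean on these libraries where they do the work, as an engineer would, in place of code of your own. Each camera call takes 0.05 s, during which the arm holds its last target.

### The job

Move the four sample containers from the steel delivery tray into the empty yellow rack, one per compartment and in reverse order: the container nearest the tray's black handle goes into the compartment farthest from the rack's upright end tab, and so on along the row, so that the one farthest from the handle ends up next to the tab. Leave each standing upright on its compartment's floor, and do not tip any over on the way.

Things in the scene. Friction and masses are not known exactly. Their poses are not given: they have to be found in the camera images.
- tray: Steel delivery tray, 82 mm (its x) by 296 mm (its y), lips 20 mm high, fixed to the table. It carries four square foam inserts in a row along its y axis, centred at y = -105, -35, +35 and +105 mm. Its black arch-shaped carrying handle (50 mm wide, 50 mm high) stands outside its +y end, at y = +165 mm. Origin at the middle of the tray, on the table; z up.
- rack: Empty yellow plastic bench rack, 74 mm (its x) by 284 mm (its y), fixed to the table; outer and dividing walls 4 mm thick, 28 mm high; floor 4 mm thick. Four compartments, each 66 mm square inside, in a row along its y axis, centred at y = -105, -35, +35 and +105 mm (x = 0). Its upright end tab (50 mm high, with a white 74 x 24 mm flange on top, spanning y = +142 to +168 mm) is at the +y end. Origin at the middle of the rack, on the table; z up.
- jar: Short stout round jar, 46 mm across all the way up, 66 mm high; the top 20 mm is a blue cap of the full width. 110 g nominal. Origin at the centre of its underside, z up its axis.
- bottle: Slim round bottle, body 36 mm across and 72 mm high, then a shoulder and a blue cap 24 mm across (from 82 to 100 mm); 100 mm high in all. 100 g nominal. Origin at the centre of its underside, z up its axis.
- square: Square bottle, body 38 x 38 mm (sides along its x and y) and 68 mm high, with a round blue cap 26 mm across (from 74 to 92 mm); 92 mm high in all. 110 g nominal. Stands with its sides parallel to the tray's, within 2 degrees. Origin at the centre of its underside, z up its axis.
- flask: Conical flask, 48 mm across at the foot, narrowing to a neck 25 mm across at 60 mm, with a blue cap 30 mm across (from 72 to 96 mm); 96 mm high in all. 100 g nominal. Can be held by the cap. Origin at the centre of its underside, z up its axis.
- insert_jar: The jar's insert. Fixed dark grey foam insert 64 x 64 mm and 14 mm thick, lying in the tray's row (underside 8 mm above the table), with a round pocket 50 mm across in its top, 6 mm deep (a container in it stands 16 mm above the table). It shows where in the row the jar started, also after the container is lifted out. Origin at the centre of its underside; axes parallel to the tray's.
- insert_bottle: The bottle's insert. Fixed dark grey foam insert 64 x 64 mm and 14 mm thick, lying in the tray's row (underside 8 mm above the table), with a round pocket 40 mm across (the smallest round one) in its top, 6 mm deep (a container in it stands 16 mm above the table). It shows where in the row the bottle started, also after the container is lifted out. Origin at the centre of its underside; axes parallel to the tray's.
- insert_square: The square's insert. Fixed dark grey foam insert 64 x 64 mm and 14 mm thick, lying in the tray's row (underside 8 mm above the table), with a square pocket 42 mm wide in its top, 6 mm deep (a container in it stands 16 mm above the table). It shows where in the row the square started, also after the container is lifted out. Origin at the centre of its underside; axes parallel to the tray's.
- insert_flask: The flask's insert. Fixed dark grey foam insert 64 x 64 mm and 14 mm thick, lying in the tray's row (underside 8 mm above the table), with a round pocket 52 mm across in its top, 6 mm deep (a container in it stands 16 mm above the table). It shows where in the row the flask started, also after the container is lifted out. Origin at the centre of its underside; axes parallel to the tray's.

How it is judged:
At the end, for the whole second after the job is handed in: Each container stands in the rack compartment mirroring its insert's place in the tray (insert at tray y = Y, container within 22 mm of rack y = -Y and x = 0), underside within 5 mm of the compartment floor, under 0.1 rad from upright, at rest (((y of insert_jar in the frame of tray between -0.125 and -0.085 m and y of jar in the frame of rack between 0.083 and 0.127 m) or (y of insert_jar in the frame of tray between -0.055 and -0.015 m and y of jar in the frame of rack between 0.013 and 0.057 m) or (y of insert_jar in the frame of tray between 0.015 and 0.055 m and y of jar in the frame of rack between -0.057 and -0.013 m) or (y of insert_jar in the frame of tray between 0.085 and 0.125 m and y of jar in the frame of rack between -0.127 and -0.083 m)) and x of jar in the frame of rack between -0.022 and 0.022 m and z of jar in the frame of rack between -0.001 and 0.009 m and angle between each of jar, bottle, square, flask's own z axis and vertical below 0.1 rad and linear speed of each of jar, bottle, square, flask below 0.02 m/s and angular speed of each of jar, bottle, square, flask below 0.2 rad/s and ((y of insert_bottle in the frame of tray between -0.125 and -0.085 m and y of bottle in the frame of rack between 0.083 and 0.127 m) or (y of insert_bottle in the frame of tray between -0.055 and -0.015 m and y of bottle in the frame of rack between 0.013 and 0.057 m) or (y of insert_bottle in the frame of tray between 0.015 and 0.055 m and y of bottle in the frame of rack between -0.057 and -0.013 m) or (y of insert_bottle in the frame of tray between 0.085 and 0.125 m and y of bottle in the frame of rack between -0.127 and -0.083 m)) and x of bottle in the frame of rack between -0.022 and 0.022 m and z of bottle in the frame of rack between -0.001 and 0.009 m and ((y of insert_square in the frame of tray between -0.125 and -0.085 m and y of square in the frame of rack between 0.083 and 0.127 m) or (y of insert_square in the frame of tray between -0.055 and -0.015 m and y of square in the frame of rack between 0.013 and 0.057 m) or (y of insert_square in the frame of tray between 0.015 and 0.055 m and y of square in the frame of rack between -0.057 and -0.013 m) or (y of insert_square in the frame of tray between 0.085 and 0.125 m and y of square in the frame of rack between -0.127 and -0.083 m)) and x of square in the frame of rack between -0.022 and 0.022 m and z of square in the frame of rack between -0.001 and 0.009 m and ((y of insert_flask in the frame of tray between -0.125 and -0.085 m and y of flask in the frame of rack between 0.083 and 0.127 m) or (y of insert_flask in the frame of tray between -0.055 and -0.015 m and y of flask in the frame of rack between 0.013 and 0.057 m) or (y of insert_flask in the frame of tray between 0.015 and 0.055 m and y of flask in the frame of rack between -0.057 and -0.013 m) or (y of insert_flask in the frame of tray between 0.085 and 0.125 m and y of flask in the frame of rack between -0.127 and -0.083 m)) and x of flask in the frame of rack between -0.022 and 0.022 m and z of flask in the frame of rack between -0.001 and 0.009 m); the robot touches nothing.
It fails at once if a container is tipped more than 45 degrees from upright (angle between any of jar, bottle, square, flask's own z axis and vertical above 0.785 rad).
It also fails if it takes over 101 s, if anything falls off the work surface, if the arm or the gripper's body presses on something with over 40 N, if the wrist force passes 120 N, or if a joint passes its speed limit or range.

## Working session

There is one attempt and no reset: what is moved stays moved. The work goes in short steps, Python scripts to look and compute and a shell command to move; the robot and the scene stay as the last step left them, time stands still between calls to the robot, and variables do not carry over. Pictures are saved under pics/ and viewed, and the job is handed in when it is done.

```bash
mkdir -p pics; cat > h.py <<'E'
import cv2,numpy as np,pickle
from workcell import r
def snap(n,tag):
    d=r.get_image(n); pickle.dump(d,open(f'pics/{tag}.pkl','wb')); cv2.imwrite(f'pics/{tag}.png',d['color']); return d
def load(tag): return pickle.load(open(f'pics/{tag}.pkl','rb'))
def KD(d): return np.array([[d['fx'],0,d['cx']],[0,d['fy'],d['cy']],[0,0,1.]]),np.array(d['dist_coeffs'],float)
def world(d,u,v,z=None):
    "pixel->world; z=None uses depth, else intersect plane world z"
    K,D=KD(d); p=cv2.undistortPoints(np.array([[[u,v]]],float),K,D)[0,0]; ray=np.array([p[0],p[1],1.])
    R=cv2.Rodrigues(np.array(d['rvec'],float))[0]; t=np.array(d['tvec'],float).ravel(); C=-R.T@t; w=R.T@ray
    s=float(d['z_map'][int(round(v)),int(round(u))]) if z is None else (z-C[2])/w[2]
    return C+s*w
def proj(d,P):
    K,D=KD(d); return cv2.projectPoints(np.array(P,float).reshape(-1,3),np.array(d['rvec'],float),np.array(d['tvec'],float),K,D)[0][:,0]
E
python3 - <<'E'
from h import *
print(r.observe())
for n in('scene','side','wrist'):
    d=snap(n,n+'0'); R=cv2.Rodrigues(np.array(d['rvec'],float))[0]; print(n,-R.T@np.array(d['tvec']).ravel(),R[2])
E
```

```text
{'t': 0.0, 'joints': array([ 1.08340895e+00,  2.59181212e-01,  2.07448001e-02,  1.33370240e+00,
       -4.41395044e-06,  1.41817683e+00]), 'joint_vel': array([ 4.44285123e-04, -2.58117691e-04, -2.99476460e-04,  7.19015242e-05,
        2.42259829e-03,  2.46818031e-04]), 'tau': array([ 1.35438044e-03, -5.55643916e+01,  3.44526994e+01,  1.34708823e-02,
       -2.92196555e-04, -1.03734834e-06]), 'ee_pos': array([0.18059442, 0.51922869, 0.25266544]), 'orientation': array([ 2.55999961e+00,  1.81994313e+00, -1.88101353e-03]), 'wrist_force': array([ 0.10379665,  0.25189449, -0.09816042]), 'wrist_torque': array([ 0.00649724, -0.0408815 ,  0.02342838]), 'opening': 0.08530957293792425}
scene [0.98898363 0.27546247 0.97382995] [-0.4282476  -0.26727734 -0.86323046]
side [0.50274125 0.77738562 1.01183236] [ 0.03481783 -0.63449162 -0.77214513]
wrist [0.10847661 0.54547272 0.37299232] [ 0.28614479 -0.10117113 -0.95283029]
```

```bash
ls . pics
```

```text
.:
h.py
pics

pics:
scene0.pkl
scene0.png
side0.pkl
side0.png
wrist0.pkl
wrist0.png
```

View pics/scene0.png

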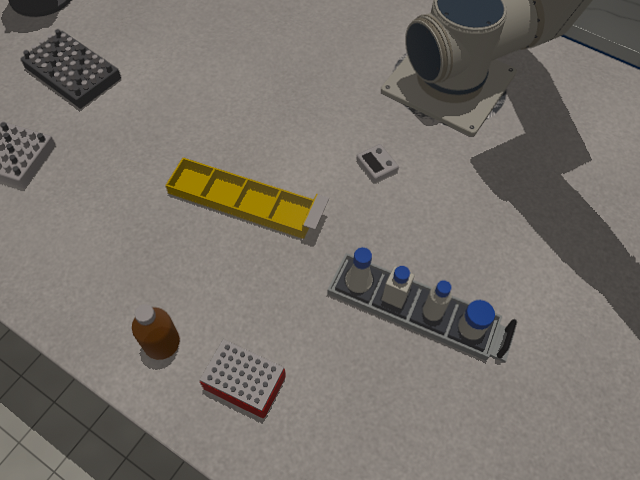

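View pics/side0.png

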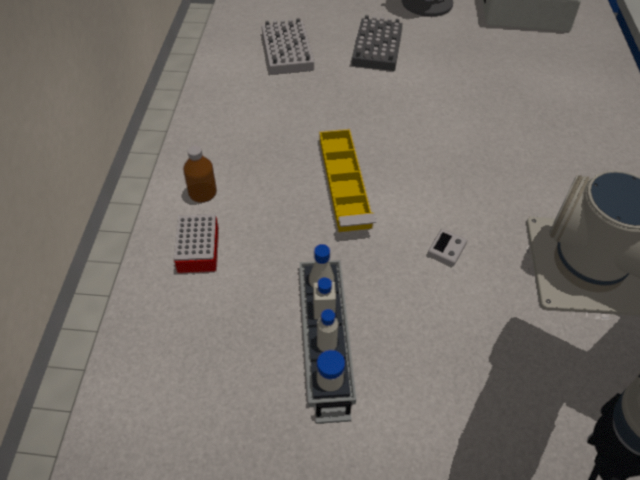

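View pics/wrist0.png

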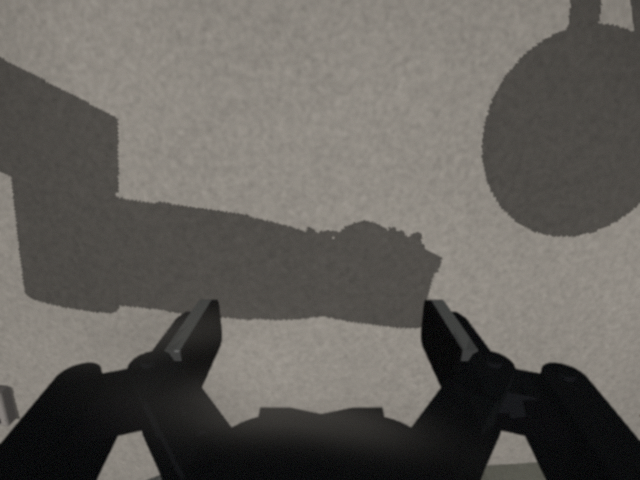

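The row in the scene image runs from the handle at (508,338): jar (480,318), bottle (441,291), square (401,276), flask (362,258). The rack's tab is at (316,215). I'll enlarge the tray and rack next.

```bash
python3 - <<'E'
from h import *
d=load('scene0');c=d['color']
cv2.imwrite('pics/tray_c.png',cv2.resize(c[240:370,320:525],None,fx=3.9,fy=3.9,interpolation=cv2.INTER_CUBIC))
cv2.imwrite('pics/rack_c.png',cv2.resize(c[145:255,155:345],None,fx=4,fy=4,interpolation=cv2.INTER_CUBIC))
d=load('side0');c=d['color']
cv2.imwrite('pics/side_c.png',cv2.resize(c[120:425,290:390],None,fx=1.95*1,fy=1.95,interpolation=cv2.INTER_CUBIC))
E
```

```text
(no output)
```

View pics/tray_c.png

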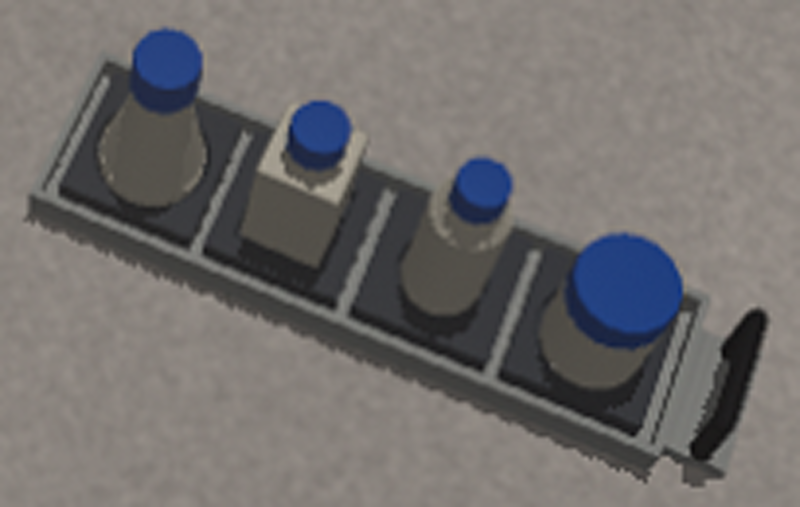

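View pics/rack_c.png

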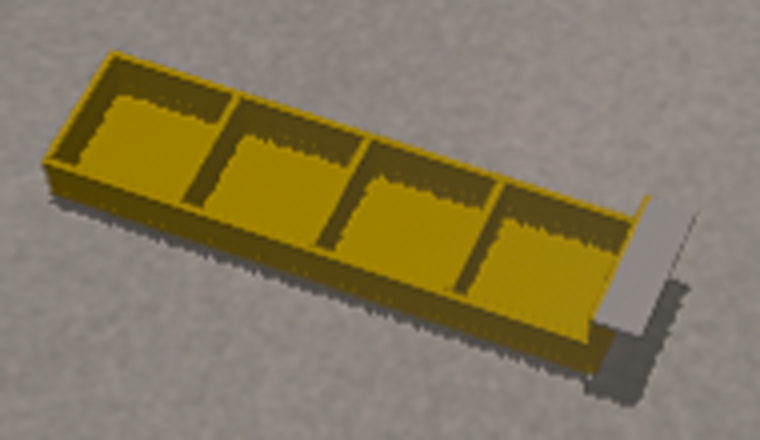

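```bash
cat > loc.py <<'E'
from h import *
from scipy.optimize import least_squares
d=load('scene0')
px=lambda c,o,s:[(c[0]+.5)/s-.5+o[0],(c[1]+.5)/s-.5+o[1]]
caps={'flask':((168,60),.112),'square':((320,130),.108),'bottle':((482,185),.116),'jar':((627,281),.082)}
P={}
for n,(c,z) in caps.items():
    u=px(c,(320,240),3.9); P[n]=world(d,*u,z)[:2]; print(n,P[n].round(4),world(d,*u).round(4))
v=P['jar']-P['flask']; print('tray ctr',sum(P.values())/4,'yaw+y dir',np.arctan2(v[1],v[0]),np.linalg.norm(v))
# rack : local(x,y,z) -> crop px
L=[(115,52),(43,161),(648,196),(696,212),(638,334),(592,322)]
U=np.array([px(c,(155,145),4) for c in L])
for u,z in zip(U,[.028,.028,.05,.05,.05,.05]): print(world(d,*u,z).round(4),world(d,*u).round(4))
# tray -ve end etc
M=np.array([[-.037,-.142,.028],[.037,-.142,.028],[-.037,.142,.05],[-.037,.168,.05],[.037,.168,.05],[.037,.142,.05]])
def f(p,sg):
    c,s=np.cos(p[2]),np.sin(p[2]); W=np.c_[p[0]+c*M[:,0]*sg-s*M[:,1],p[1]+s*M[:,0]*sg+c*M[:,1],M[:,2]]
    return (proj(d,W)-U).ravel()
w=world(d,240,196,.02); 
for sg in(1,-1):
  b=min((least_squares(f,[w[0],w[1],a],args=(sg,)) for a in np.arange(0,6.3,.7)),key=lambda q:q.cost)
  print(sg,b.x,b.cost,b.fun.round(1))
E
python3 loc.py
```

```text
flask [0.545  0.0909] [0.5449 0.0909 0.1119]
square [0.5362 0.1601] [0.5365 0.1601 0.1085]
bottle [0.5257 0.2288] [0.5263 0.2289 0.1171]
jar [0.5133 0.298 ] [0.5149 0.2979 0.0851]
tray ctr [0.53002767 0.19445252] yaw+y dir 1.7227531556253985 0.2095236553264009
[ 0.5104 -0.3373  0.028 ] [ 0.5101 -0.3377  0.0274]
[ 0.5809 -0.3237  0.028 ] [ 0.5798 -0.3253  0.0255]
[ 0.4486 -0.0616  0.05  ] [ 0.4502 -0.0606  0.0528]
[ 0.4437 -0.0381  0.05  ] [ 0.4168 -0.0536  0.0044]
[ 0.5143 -0.024   0.05  ] [ 0.5142 -0.0241  0.0497]
[ 0.5206 -0.0448  0.05  ] [ 0.5198 -0.0454  0.0485]
1 [ 0.51499846 -0.19311187  6.49931315] 2.6427979143162452 [-0.6 -0.9 -0.3  0.2 -0.3 -0.3  0.8 -0.   1.1  1.1 -0.8 -0.4]
-1 [ 0.51435513 -0.19357797  0.24313024] 3444.39869630999 [-18.7  28.8  16.1 -27.2 -13.5  29.2 -12.   29.4  15.6 -32.9  13.9 -33.8]
```

View pics/side_c.png

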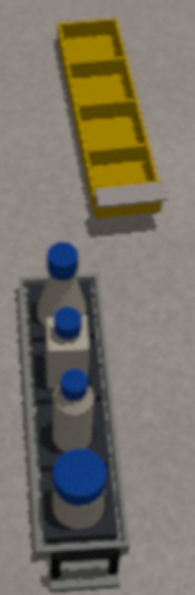

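```bash
cat > go.py <<'E'
import sys,numpy as np
from scipy.spatial.transform import Rotation as Ro
from workcell import r
def go(x,y,z,yaw):
    o=r.observe(); R=Ro.from_rotvec(o['orientation']); 
    T=Ro.from_matrix(np.array([[np.cos(yaw),np.sin(yaw),0],[np.sin(yaw),-np.cos(yaw),0],[0,0,-1]]).astype(float))
    d=np.array([x,y,z])-o['ee_pos']
    print('t',round(o['t'],2),'turn',(R.inv()*T).as_rotvec().round(4),'| shift now-axes',(R.inv().apply(d)*1e3).round(1),'| shift after turn',(T.inv().apply(d)*1e3).round(1),'F',o['wrist_force'].round(1),'open',round(o['opening'],4),'q',o['joints'].round(2))
go(*map(float,sys.argv[1:5]))
E
python3 go.py 0.545 0.0909 0.25 0.152
python3 -m creep '[[[0,0,0,0,0,0.181],[0,0,0,0,0,0.181],[0,0,0,0,0,0.181],[0,0,0,0,0,0.181],[0,0,0,0,0,0.181],[0,0,0,0,0,0.181]]]' 1
python3 go.py 0.545 0.0909 0.25 0.152
```

```text
t 0.15 turn [4.0000e-04 1.0000e-03 1.0839e+00] | shift now-axes [-284.8  484.9    3. ] | shift after turn [295.3 478.6   2.8] F [-0.4  0.3  0.3] open 0.0852 q [1.08 0.26 0.02 1.33 0.   1.42]
t: 0.9
ee_pos: [0.1803, 0.5187, 0.2511]
orientation: [3.132, 0.182, -0.004]
wrist_force: [-0.1, -0.3, 0.5]
opening: 0.0856
t 0.9 turn [ 0.0039  0.0028 -0.0359] | shift now-axes [312.7 467.2   2.1] | shift after turn [295.7 478.1   1.1] F [-0.1 -0.3  0.5] open 0.0856 q [1.08 0.26 0.02 1.33 0.   2.54]
```

```bash

python3 -m creep '[[[36,58,0,0,0,-0.036],[36,58,0,0,0,0],[36,58,0,0,0,0],[36,58,0,0,0,0],[36,58,0,0,0,0],[36,58,0,0,0,0],[36,58,0,0,0,0],[36,58,0,0,0,0]]]' 1
python3 go.py 0.545 0.0909 0.25 0.152
```

```text
t: 1.9
ee_pos: [0.5038, 0.1349, 0.2506]
orientation: [3.128, 0.244, -0.005]
wrist_force: [0.3, 1.2, 0.2]
opening: 0.0855
t 1.9 turn [0.0041 0.0033 0.0039] | shift now-axes [33.8 49.8  0.6] | shift after turn [34.  49.7  0.6] F [0.3 1.2 0.2] open 0.0855 q [ 0.1   0.21 -0.05  1.31 -0.    1.52]
```

```bash

python3 -m creep '[[[34,50,0,0.004,0.003,0.004],[0,0,0,0,0,0],[0,0,0,0,0,0]]]' 1
python3 go.py 0.545 0.0909 0.103 0.152
python3 - <<'E'
from h import *
snap('wrist','w1')
E
```

```text
t: 2.28
ee_pos: [0.5481, 0.0854, 0.249]
orientation: [-3.133, -0.229, 0.004]
wrist_force: [0.1, -0.7, -0.1]
opening: 0.0855
t 2.27 turn [-0.0002  0.0025 -0.006 ] | shift now-axes [ -1.9  -5.8 146. ] | shift after turn [ -2.3  -5.9 146. ] F [ 0.1 -0.7 -0.1] open 0.0855 q [ 0.    0.27  0.03  1.33 -0.    1.43]
```

View pics/w1.png

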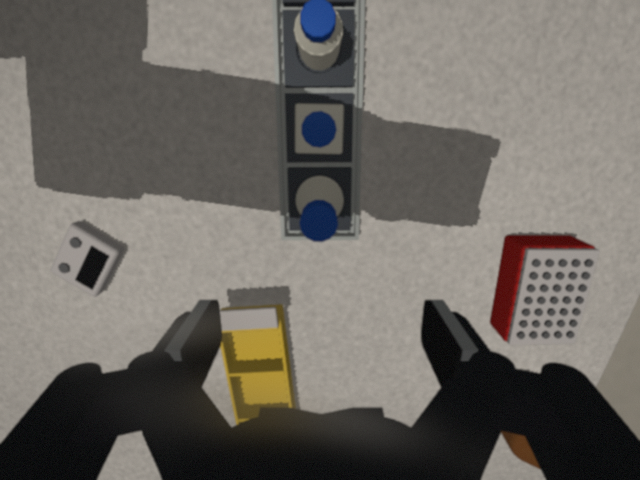

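The wrist view has the flask cap at (319,220), on the jaw centre line at about x=320, and the tray runs parallel to the image columns. I'll check the position from this view too, then descend.

```bash
python3 - <<'E'
from h import *
d=load('w1')
print(world(d,319,220,.112),world(d,319,220),world(d,319,129,.108),world(d,319,20,.116))
E
python3 -m creep '[[[-2,-6,40,0,0.002,-0.006],[0,0,40,0,0,0],[0,0,0,0,0,0],[0,0,0,0,0,0]]]' 1
python3 go.py 0.545 0.0909 0.103 0.152
```

```text
[0.5462465  0.09432588 0.112     ] [0.54626267 0.09418765 0.1114807 ] [0.53660874 0.16030014 0.108     ] [0.52679448 0.22803521 0.116     ]
t: 2.82
ee_pos: [0.5433, 0.0956, 0.1704]
orientation: [-3.132, -0.25, -0.006]
wrist_force: [0.1, 0.0, 0.6]
opening: 0.0855
t 2.83 turn [ 0.0003 -0.0035  0.007 ] | shift now-axes [ 0.7  4.9 67.4] | shift after turn [ 0.9  4.9 67.4] F [0.1 0.  0.6] open 0.0855 q [ 0.02  0.3  -0.14  1.13  0.    1.43]
```

```bash

python3 -m creep '[[[1,3,34,0,0,0.004],[0,0,32,0,0,0],[0,0,0,0,0,0],[0,0,0,0,0,0]]]' 1
python3 go.py 0.5455 0.092 0.103 0.152
```

```text
t: 3.32
ee_pos: [0.5487, 0.0943, 0.1113]
orientation: [3.131, 0.247, 0.024]
wrist_force: [0.3, -0.4, 0.6]
opening: 0.0852
t 3.33 turn [ 0.0018 -0.0151  0.0052] | shift now-axes [-3.7  1.8  8.2] | shift after turn [-3.5  1.8  8.3] F [ 0.3 -0.4  0.6] open 0.0852 q [ 0.02  0.34 -0.24  0.98  0.    1.43]
```

```bash
python3 -c "
from workcell import r
import numpy as np
for i in range(4): print(r.observe()['ee_pos'],r.observe()['t'])"
```

```text
[0.54870694 0.09432128 0.11126504] 3.325
[0.54870694 0.09432128 0.11126504] 3.325
[0.54870694 0.09432128 0.11126504] 3.325
[0.54870694 0.09432128 0.11126504] 3.325
```

```bash

python3 -m creep '[[[-3.5,1.8,8,0.002,-0.015,0.005],[0,0,0,0,0,0],[0,0,0,0,0,0]]]' 1
python3 go.py 0.5455 0.092 0.103 0.152
```

```text
t: 3.7
ee_pos: [0.5468, 0.0919, 0.1058]
orientation: [-3.133, -0.238, -0.005]
wrist_force: [-0.4, -0.4, -0.8]
opening: 0.0855
t 3.7 turn [ 0.0002 -0.0034 -0.0001] | shift now-axes [-1.3 -0.3  2.8] | shift after turn [-1.3 -0.3  2.8] F [-0.4 -0.4 -0.8] open 0.0855 q [ 0.02  0.35 -0.24  0.98  0.    1.43]
```

```bash

python3 -m creep '[[[-1.3,0,2,0,-0.003,0],[0,0,0,0,0,0],[0,0,0,0,0,0],[0,0,0,0,0,0]]]' 1
python3 go.py 0.5455 0.092 0.103 0.152
python3 -m creep '[[[0,0,0,0,0,0],[0,0,0,0,0,0],[0,0,0,0,0,0],[0,0,0,0,0,0],[0,0,0,0,0,0],[0,0,0,0,0,0]]]' -1
python3 go.py 0.5455 0.092 0.103 0.152
```

```text
t: 4.2
ee_pos: [0.5455, 0.0917, 0.1039]
orientation: [3.132, 0.238, 0.001]
wrist_force: [0.1, 0.2, -0.0]
opening: 0.0853
t 4.2 turn [ 0.0002 -0.0004 -0.0001] | shift now-axes [ 0.  -0.3  0.9] | shift after turn [ 0.  -0.3  0.9] F [ 0.1  0.2 -0. ] open 0.0853 q [ 0.01  0.35 -0.24  0.98 -0.    1.43]
t: 4.95
ee_pos: [0.5454, 0.0917, 0.1041]
orientation: [3.132, 0.238, 0.001]
wrist_force: [-0.7, 0.4, 0.6]
opening: 0.0283
t 4.95 turn [ 0.0003 -0.0005 -0.0001] | shift now-axes [ 0.1 -0.3  1.1] | shift after turn [ 0.1 -0.3  1.1] F [-0.7  0.4  0.6] open 0.0283 q [ 0.02  0.35 -0.24  0.98 -0.    1.43]
```

```bash

python3 -m creep '[[[0,0,-10,0,0,0],[0,0,-20,0,0,0],[0,0,-30,0,0,0],[0,0,-30,0,0,0],[0,0,0,0,0,0]]]'
python3 - <<'E'
from h import *
snap('wrist','w2');d=snap('scene','s2'); cv2.imwrite('pics/s2c.png',cv2.resize(d['color'][150:370,240:520],None,fx=2.7,fy=2.7))
E
python3 go.py 0.4925 -0.0906 0.215 0.216
```

```text
t: 5.58
ee_pos: [0.5453, 0.0917, 0.1983]
orientation: [3.132, 0.238, -0.0]
wrist_force: [0.4, 0.3, -1.7]
opening: 0.0285
t 5.67 turn [-0.0005  0.0039 -0.0642] | shift now-axes [-78.8 172.4 -19. ] | shift after turn [-89.6 167.  -19.2] F [-1.1 -1.  -1.2] open 0.0281 q [ 0.01  0.29 -0.09  1.2  -0.    1.43]
```

View pics/w2.png

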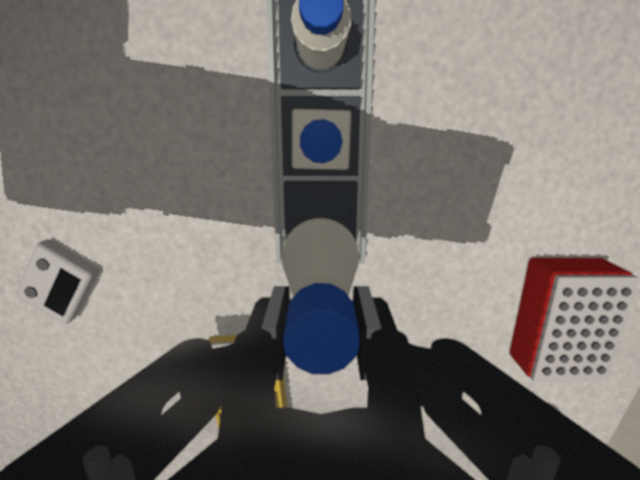

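View pics/s2c.png

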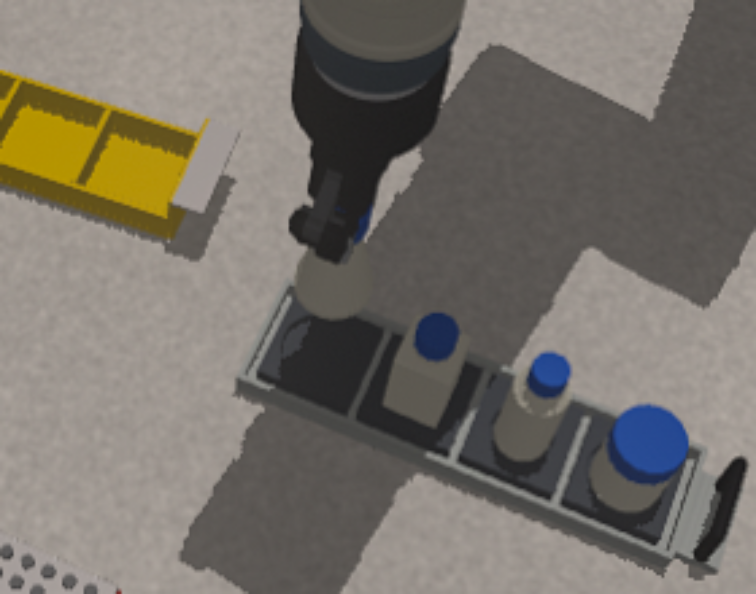

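The flask hangs upright by its cap at (321,330) in the wrist view, clear of its insert. I'll carry it to the rack.

```bash

python3 -m creep '[[[0,0,0,0,0,-0.064],[-22,40,0,0,0,0],[-22,42,0,0,0,0],[-22,42,0,0,0,0],[-22,42,0,0,0,0],[0,0,0,0,0,0],[0,0,0,0,0,0]]]'
python3 go.py 0.4925 -0.0906 0.094 0.216
```

```text
t: 6.55
ee_pos: [0.4895, -0.0932, 0.1877]
orientation: [-3.118, -0.344, 0.026]
wrist_force: [0.7, -0.6, -0.9]
opening: 0.0284
t 6.55 turn [-0.0065  0.0159  0.0036] | shift now-axes [ 5.  -1.3 93.7] | shift after turn [ 3.5 -1.9 93.7] F [ 0.7 -0.6 -0.9] open 0.0284 q [-0.36  0.21 -0.21  1.16 -0.    1.  ]
```

```bash

python3 -m creep '[[[3.5,-1.5,25,-0.006,0.016,0.004],[0,0,20,0,0,0],[0,0,0,0,0,0],[0,0,0,0,0,0]]]'
python3 go.py 0.4925 -0.0906 0.094 0.216
python3 - <<'E'
from h import *
d=snap('scene','s3'); cv2.imwrite('pics/s3c.png',cv2.resize(d['color'][100:270,150:390],None,fx=3.2,fy=3.2))
E
```

```text
t: 7.05
ee_pos: [0.4927, -0.0874, 0.141]
orientation: [-3.121, -0.345, 0.001]
wrist_force: [-0.1, -0.5, -0.7]
opening: 0.0283
t 7.05 turn [-0.0017  0.0005  0.0041] | shift now-axes [-0.9  3.2 46.9] | shift after turn [-0.9  3.1 47. ] F [-0.1 -0.5 -0.7] open 0.0283 q [-0.34  0.24 -0.31  1.03  0.    1.01]
```

View pics/s3c.png

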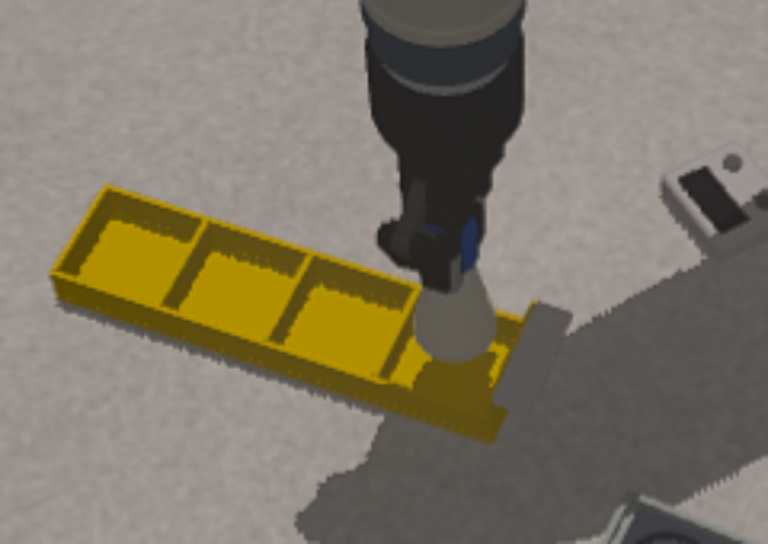

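The flask's foot, at crop (455,335), is over the end compartment. I'll correct 3 mm and lower it.

```bash

python3 -m creep '[[[-1,3,15,-0.002,0,0.004],[0,0,14,0,0,0],[0,0,0,0,0,0],[0,0,0,0,0,0]]]'
python3 go.py 0.4925 -0.0906 0.094 0.216
```

```text
t: 7.6
ee_pos: [0.4938, -0.0903, 0.1133]
orientation: [3.121, 0.34, 0.004]
wrist_force: [-0.1, 0.6, -0.9]
opening: 0.0286
t 7.6 turn [ 0.0021 -0.0026  0.0011] | shift now-axes [-1.3  0.  19.3] | shift after turn [-1.3  0.1 19.3] F [-0.1  0.6 -0.9] open 0.0286 q [-0.35  0.26 -0.35  0.96 -0.    1.01]
```

```bash

python3 -m creep '[[[-1,0,10,0,0,0],[0,0,5,0,0,0],[0,0,0,0,0,0],[0,0,0,0,0,0]]]'
python3 go.py 0.4925 -0.0906 0.092 0.216
```

```text
t: 8.1
ee_pos: [0.493, -0.0906, 0.0979]
orientation: [3.121, 0.34, 0.006]
wrist_force: [0.2, 0.1, -0.4]
opening: 0.0282
t 8.1 turn [ 0.0025 -0.0034  0.001 ] | shift now-axes [-0.6 -0.1  5.9] | shift after turn [-0.5 -0.1  5.9] F [ 0.2  0.1 -0.4] open 0.0282 q [-0.35  0.27 -0.38  0.92 -0.    1.  ]
```

```bash

python3 -m creep '[[[-0.5,0,4,0.002,-0.003,0],[0,0,1,0,0,0],[0,0,1,0,0,0],[0,0,0,0,0,0]]]'
python3 go.py 0.4925 -0.0906 0.092 0.216
```

```text
t: 8.6
ee_pos: [0.4929, -0.0909, 0.0921]
orientation: [3.122, 0.34, 0.002]
wrist_force: [-0.7, -1.0, -1.1]
opening: 0.0285
t 8.6 turn [ 0.0011 -0.001   0.001 ] | shift now-axes [-0.3 -0.4  0.1] | shift after turn [-0.3 -0.4  0.1] F [-0.7 -1.  -1.1] open 0.0285 q [-0.35  0.28 -0.38  0.9  -0.    1.  ]
```

```bash

python3 -m creep '[[[0,0,1,0,0,0],[0,0,0,0,0,0]]]'
python3 -m creep '[[[0,0,0,0,0,0],[0,0,0,0,0,0],[0,0,0,0,0,0]]]' 0
python3 go.py 0.4925 -0.0906 0.22 0.216
```

```text
t: 8.85
ee_pos: [0.493, -0.0911, 0.0922]
orientation: [3.121, 0.34, 0.003]
wrist_force: [-0.0, -0.2, -0.6]
opening: 0.0282
t: 9.22
ee_pos: [0.4932, -0.0911, 0.0921]
orientation: [3.121, 0.34, 0.004]
wrist_force: [0.6, -0.0, -0.5]
opening: 0.0428
t 9.22 turn [ 0.0023 -0.0022  0.001 ] | shift now-axes [  -0.3   -0.4 -127.9] | shift after turn [  -0.5   -0.7 -127.9] F [ 0.6 -0.  -0.5] open 0.0428 q [-0.35  0.28 -0.38  0.9  -0.    1.  ]
```

```bash

python3 -m creep '[[[0,0,0,0,0,0],[0,0,-5,0,0,0],[0,0,-15,0,0,0],[0,0,-30,0,0,0],[0,0,-40,0,0,0],[0,0,-40,0,0,0]]]' 1
python3 go.py 0.5362 0.160 0.20 0.152
python3 - <<'E'
from h import *
d=snap('scene','s4'); cv2.imwrite('pics/s4c.png',cv2.resize(d['color'][100:270,150:390],None,fx=3.2,fy=3.2))
E
```

```text
t: 9.98
ee_pos: [0.4915, -0.0905, 0.2241]
orientation: [-3.122, -0.34, 0.005]
wrist_force: [0.5, -1.0, -0.4]
opening: 0.0856
t 9.97 turn [-0.0009  0.003   0.0649] | shift now-axes [  97.7 -234.9   24. ] | shift after turn [  82.2 -240.8   24.1] F [ 0.5 -1.  -0.4] open 0.0856 q [-0.35  0.19 -0.15  1.24 -0.    1.  ]
```

View pics/s4c.png

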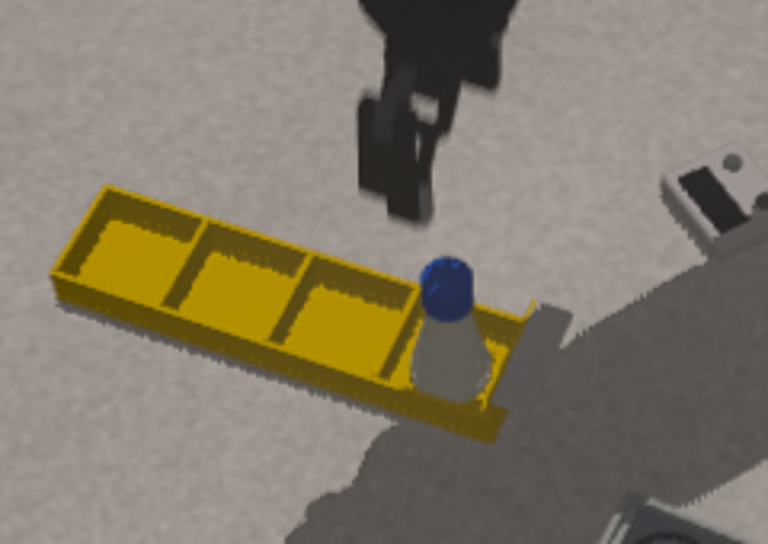

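The flask stands upright in the compartment by the tab, with its cap at crop (447,288). The square bottle is next.

```bash

python3 -m creep '[[[0,0,0,0,0,0.065],[20,-60,0,0,0,0],[20,-60,0,0,0,0],[20,-60,0,0,0,0],[20,-60,0,0,0,0],[0,0,0,0,0,0],[0,0,0,0,0,0]]]' 1
python3 go.py 0.5362 0.160 0.15 0.152
```

```text
t: 10.9
ee_pos: [0.5384, 0.1595, 0.2318]
orientation: [3.129, 0.229, 0.016]
wrist_force: [-0.1, 0.2, 0.7]
opening: 0.0853
t 10.9 turn [ 0.0053 -0.0096 -0.0061] | shift now-axes [-2.9 -1.2 81.7] | shift after turn [-2.1 -0.8 81.8] F [-0.1  0.2  0.7] open 0.0853 q [ 0.14  0.28 -0.    1.28 -0.01  1.57]
```

```bash

python3 -m creep '[[[-2.5,-1,40,0.005,-0.01,-0.006],[0,0,37,0,0,0],[0,0,0,0,0,0],[0,0,0,0,0,0]]]' 1
python3 go.py 0.5362 0.160 0.069 0.152
```

```text
t: 11.4
ee_pos: [0.5371, 0.1557, 0.1557]
orientation: [3.133, 0.23, 0.004]
wrist_force: [0.0, 0.2, 0.3]
opening: 0.0854
t 11.4 turn [ 0.0007 -0.0028 -0.0057] | shift now-axes [-0.5 -4.4 86.7] | shift after turn [-0.2 -4.4 86.7] F [0.  0.2 0.3] open 0.0854 q [ 0.13  0.32 -0.15  1.1  -0.    1.56]
```

```bash

python3 -m creep '[[[0,-4,10,0,-0.003,-0.006],[0,0,30,0,0,0],[0,0,25,0,0,0],[0,0,0,0,0,0],[0,0,0,0,0,0]]]' 1
python3 go.py 0.5362 0.160 0.069 0.152
```

```text
t: 12.02
ee_pos: [0.5397, 0.1599, 0.0941]
orientation: [3.132, 0.239, 0.013]
wrist_force: [0.0, 0.1, 0.5]
opening: 0.0853
t 12.03 turn [ 0.0007 -0.0085  0.0003] | shift now-axes [-3.6 -0.6 25. ] | shift after turn [-3.4 -0.6 25.1] F [0.  0.1 0.5] open 0.0853 q [ 0.14  0.37 -0.24  0.95 -0.    1.56]
```

```bash

python3 -m creep '[[[-3.5,0,12,0,-0.008,0],[0,0,10,0,0,0],[0,0,0,0,0,0],[0,0,0,0,0,0]]]' 1
python3 go.py 0.5362 0.160 0.069 0.152
```

```text
t: 12.52
ee_pos: [0.537, 0.1596, 0.0724]
orientation: [3.132, 0.239, 0.004]
wrist_force: [0.0, -0.2, -0.1]
opening: 0.0854
t 12.53 turn [ 0.0007 -0.0028  0.0004] | shift now-axes [-0.7 -0.5  3.4] | shift after turn [-0.7 -0.5  3.4] F [ 0.  -0.2 -0.1] open 0.0854 q [ 0.14  0.39 -0.28  0.9  -0.    1.56]
```

```bash

python3 -m creep '[[[-1,0,3,0,-0.003,0],[0,0,0,0,0,0],[0,0,0,0,0,0]]]' 1
python3 -m creep '[[[0,0,0,0,0,0],[0,0,0,0,0,0],[0,0,0,0,0,0],[0,0,0,0,0,0],[0,0,0,0,0,0]]]' -1
python3 go.py 0.5362 0.160 0.069 0.152
```

```text
t: 12.9
ee_pos: [0.5362, 0.1594, 0.0696]
orientation: [3.132, 0.239, 0.0]
wrist_force: [-0.5, 0.0, 0.0]
opening: 0.0852
t: 13.52
ee_pos: [0.5363, 0.1594, 0.0699]
orientation: [3.132, 0.239, 0.001]
wrist_force: [-0.5, -0.6, 0.4]
opening: 0.0373
t 13.53 turn [ 0.0008 -0.0007  0.0004] | shift now-axes [-0.  -0.6  0.9] | shift after turn [-0.  -0.6  0.9] F [-0.5 -0.6  0.4] open 0.0373 q [ 0.14  0.39 -0.28  0.9  -0.    1.56]
```

```bash

python3 -m creep '[[[0,0,-10,0,0,0],[0,0,-20,0,0,0],[0,0,-35,0,0,0],[0,0,-40,0,0,0],[0,0,-35,0,0,0],[0,0,0,0,0,0]]]'
python3 go.py 0.5075 -0.1589 0.21 0.216
python3 - <<'E'
from h import *
snap('wrist','w5')
E
```

```text
t: 14.28
ee_pos: [0.5355, 0.1595, 0.2164]
orientation: [3.132, 0.239, -0.0]
wrist_force: [0.3, -0.1, -2.2]
opening: 0.0372
t 14.28 turn [ 0.0007  0.0001 -0.0636] | shift now-axes [-76.  310.4   6.7] | shift after turn [-95.6 305.    6.4] F [ 0.3 -0.1 -2.2] open 0.0372 q [ 0.14  0.29 -0.03  1.25 -0.    1.56]
```

View pics/w5.png

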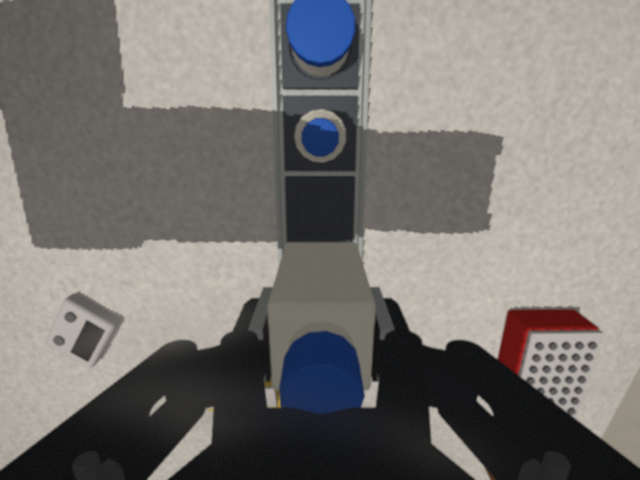

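The square bottle is held straight, with the body centred at (320,320) and the cap at (322,365). I'll carry it over.

```bash

python3 -m creep '[[[0,0,0,0,0,-0.064],[-18,45,0,0,0,0],[-18,52,0,0,0,0],[-18,52,0,0,0,0],[-15,52,0,0,0,0],[-15,52,0,0,0,0],[-13,48,0,0,0,0],[0,0,0,0,0,0],[0,0,0,0,0,0]]]'
python3 go.py 0.5075 -0.1589 0.15 0.216
```

```text
t: 15.45
ee_pos: [0.4999, -0.1632, 0.2041]
orientation: [-3.117, -0.345, 0.029]
wrist_force: [-0.2, -0.4, -1.6]
opening: 0.0373
t 15.45 turn [-0.0076  0.0178  0.0046] | shift now-axes [ 9.3 -2.1 53.9] | shift after turn [ 8.3 -2.6 54.1] F [-0.2 -0.4 -1.6] open 0.0373 q [-0.47  0.25 -0.12  1.22 -0.01  0.88]
```

```bash

python3 -m creep '[[[9,-2.5,20,-0.007,0.018,0.004],[0,0,30,0,0,0],[0,0,0,0,0,0],[0,0,0,0,0,0]]]'
python3 go.py 0.5075 -0.1589 0.058 0.216
```

```text
t: 15.95
ee_pos: [0.508, -0.1542, 0.1528]
orientation: [-3.12, -0.347, 0.001]
wrist_force: [-0.2, 0.2, -1.0]
opening: 0.0373
t 15.95 turn [-0.0019  0.0001  0.0056] | shift now-axes [-1.5  4.7 94.7] | shift after turn [-1.5  4.5 94.8] F [-0.2  0.2 -1. ] open 0.0373 q [-0.45  0.28 -0.22  1.08  0.    0.9 ]
```

```bash

python3 -m creep '[[[-1.5,4.5,10,-0.002,0,0.005],[0,0,25,0,0,0],[0,0,20,0,0,0],[0,0,0,0,0,0],[0,0,0,0,0,0]]]'
python3 go.py 0.5075 -0.1589 0.058 0.216
python3 - <<'E'
from h import *
d=snap('scene','s6'); cv2.imwrite('pics/s6c.png',cv2.resize(d['color'][100:270,150:390],None,fx=3.2,fy=3.2))
E
```

```text
t: 16.58
ee_pos: [0.5093, -0.1602, 0.0992]
orientation: [3.119, 0.339, 0.008]
wrist_force: [0.7, -1.3, -1.2]
opening: 0.0376
t 16.57 turn [ 0.0046 -0.0045  0.0005] | shift now-axes [-1.7 -1.8 41.2] | shift after turn [-1.5 -1.6 41.2] F [ 0.7 -1.3 -1.2] open 0.0376 q [-0.46  0.32 -0.3   0.94 -0.    0.89]
```

View pics/s6c.png

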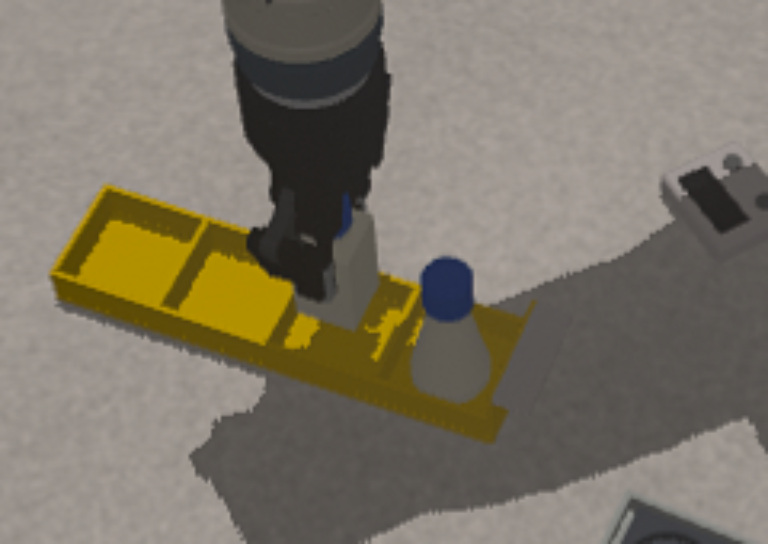

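The square bottle is over the compartment beside the flask, so I'll lower it.

```bash

python3 -m creep '[[[-1.5,-1.5,10,0.004,-0.004,0],[0,0,12,0,0,0],[0,0,10,0,0,0],[0,0,0,0,0,0],[0,0,0,0,0,0]]]'
python3 go.py 0.5075 -0.1589 0.058 0.216
```

```text
t: 17.25
ee_pos: [0.5079, -0.1592, 0.0658]
orientation: [3.122, 0.339, 0.002]
wrist_force: [-0.0, -0.3, -1.6]
opening: 0.0371
t 17.25 turn [ 0.0012 -0.0013  0.0004] | shift now-axes [-0.3 -0.4  7.8] | shift after turn [-0.3 -0.4  7.8] F [-0.  -0.3 -1.6] open 0.0371 q [-0.46  0.35 -0.35  0.86 -0.    0.89]
```

```bash

python3 -m creep '[[[-0.3,-0.4,4,0,0,0],[0,0,2,0,0,0],[0,0,1.5,0,0,0],[0,0,0.5,0,0,0],[0,0,0,0,0,0]]]'
python3 -m creep '[[[0,0,0.5,0,0,0],[0,0,0,0,0,0]]]'
python3 go.py 0.5075 -0.1589 0.058 0.216
```

```text
t: 17.88
ee_pos: [0.5078, -0.1591, 0.058]
orientation: [3.121, 0.339, 0.004]
wrist_force: [-0.5, 0.6, -0.8]
opening: 0.0373
t: 18.12
ee_pos: [0.5079, -0.1591, 0.058]
orientation: [3.121, 0.339, 0.005]
wrist_force: [0.1, 0.3, -1.5]
opening: 0.0374
t 18.12 turn [ 0.0025 -0.0027  0.0005] | shift now-axes [-0.4 -0.3 -0. ] | shift after turn [-0.4 -0.3 -0. ] F [ 0.1  0.3 -1.5] open 0.0374 q [-0.46  0.36 -0.36  0.84 -0.    0.89]
```

```bash

python3 -m creep '[[[0,0,0.5,0,0,0],[0,0,0.5,0,0,0],[0,0,0,0,0,0]]]' 0
python3 -m creep '[[[0,0,0,0,0,0],[0,0,0,0,0,0],[0,0,-10,0,0,0],[0,0,-20,0,0,0],[0,0,-35,0,0,0],[0,0,-40,0,0,0],[0,0,-40,0,0,0],[0,0,-20,0,0,0]]]' 1
python3 go.py 0.526 0.2285 0.22 0.152
python3 - <<'E'
from h import *
d=snap('scene','s7'); cv2.imwrite('pics/s7c.png',cv2.resize(d['color'][100:270,150:390],None,fx=3.2,fy=3.2))
E
```

```text
t: 18.5
ee_pos: [0.5082, -0.1593, 0.057]
orientation: [3.121, 0.339, 0.005]
wrist_force: [-0.1, 0.6, 0.9]
opening: 0.0425
t: 19.5
ee_pos: [0.5068, -0.1585, 0.2292]
orientation: [3.121, 0.339, 0.004]
wrist_force: [0.5, -0.2, 0.1]
opening: 0.0854
t 19.5 turn [ 0.002  -0.0023  0.0645] | shift now-axes [ 101.9 -373.9    8.7] | shift after turn [  77.6 -379.6    9.2] F [ 0.5 -0.2  0.1] open 0.0854 q [-0.46  0.23 -0.08  1.26 -0.    0.89]
```

View pics/s7c.png

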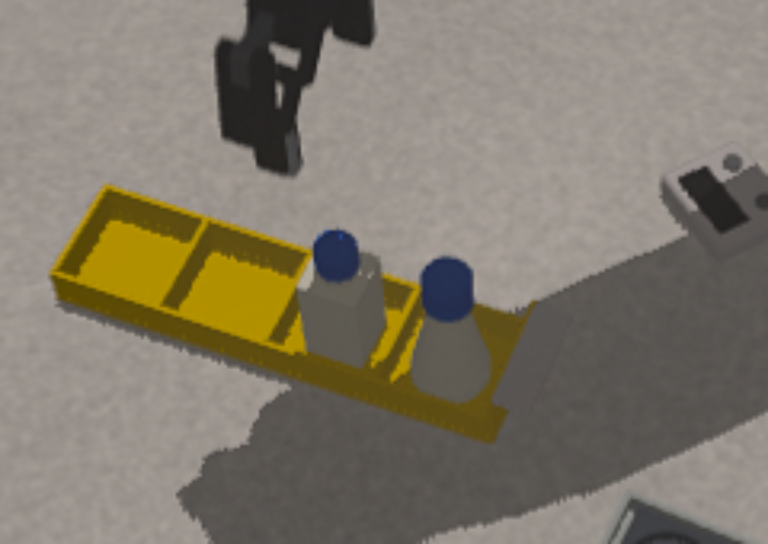

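The square bottle, cap at crop (336,255), stands upright beside the flask. The bottle is next.

```bash

python3 -m creep '[[[0,0,0,0,0,0.065],[11,-54,0,0,0,0],[11,-54,0,0,0,0],[11,-54,0,0,0,0],[11,-54,0,0,0,0],[11,-54,0,0,0,0],[11,-54,0,0,0,0],[11,-54,0,0,0,0],[0,0,0,0,0,0],[0,0,0,0,0,0]]]' 1
python3 go.py 0.526 0.2285 0.16 0.152
```

```text
t: 20.8
ee_pos: [0.5274, 0.2373, 0.2311]
orientation: [3.128, 0.229, 0.012]
wrist_force: [0.7, -0.0, 1.1]
opening: 0.0852
t 20.8 turn [ 0.0055 -0.0074 -0.0055] | shift now-axes [-3.2  8.1 71.1] | shift after turn [-2.7  8.5 71.1] F [ 0.7 -0.   1.1] open 0.0852 q [ 0.28  0.31  0.04  1.29 -0.01  1.71]
```

```bash

python3 -m creep '[[[-3,8,20,0.005,-0.007,-0.005],[0,0,40,0,0,0],[0,0,0,0,0,0],[0,0,0,0,0,0]]]' 1
python3 - <<'E'
from h import *
snap('wrist','w8')
E
python3 go.py 0.526 0.2285 0.071 0.152
```

```text
t: 21.3
ee_pos: [0.5267, 0.2244, 0.1724]
orientation: [3.133, 0.23, 0.005]
wrist_force: [0.2, 0.3, 0.2]
opening: 0.0854
t 21.35 turn [ 0.0007 -0.0027 -0.0056] | shift now-axes [ -0.3  -4.2 101.3] | shift after turn [  0.   -4.1 101.3] F [-0.3 -0.1  0.1] open 0.0854 q [ 0.26  0.33 -0.09  1.15 -0.    1.68]
```

View pics/w8.png

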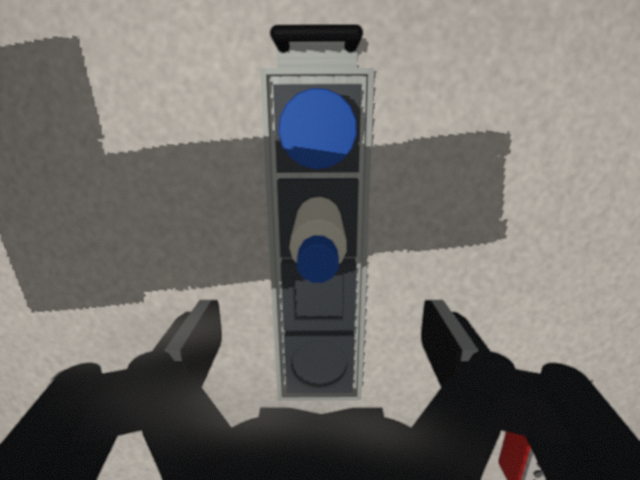

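The bottle's cap is at (318,259) on the jaw centre line, and the jar's is at (318,128). Descending.

```bash

python3 -m creep '[[[0,-4,10,0,-0.003,-0.005],[0,0,20,0,0,0],[0,0,20,0,0,0],[0,0,0,0,0,0],[0,0,0,0,0,0]]]' 1
python3 go.py 0.526 0.2285 0.071 0.152
```

```text
t: 21.98
ee_pos: [0.5279, 0.2296, 0.1243]
orientation: [-3.132, -0.239, -0.009]
wrist_force: [0.7, -0.2, 0.0]
opening: 0.0852
t 21.98 turn [-0.0002 -0.0057  0.0005] | shift now-axes [-2.4  0.8 53.3] | shift after turn [-2.1  0.8 53.3] F [ 0.7 -0.2  0. ] open 0.0852 q [ 0.26  0.36 -0.16  1.04 -0.    1.68]
```

```bash

python3 -m creep '[[[-2.4,1,10,0,-0.006,0],[0,0,20,0,0,0],[0,0,12,0,0,0],[0,0,0,0,0,0],[0,0,0,0,0,0]]]' 1
python3 go.py 0.526 0.2285 0.071 0.152
```

```text
t: 22.6
ee_pos: [0.5266, 0.2285, 0.0826]
orientation: [-3.132, -0.24, -0.004]
wrist_force: [-0.1, 0.3, 1.7]
opening: 0.0852
t 22.6 turn [-0.0006 -0.0024  0.0007] | shift now-axes [-0.6 -0.1 11.6] | shift after turn [-0.6 -0.1 11.6] F [-0.1  0.3  1.7] open 0.0852 q [ 0.26  0.4  -0.23  0.94  0.    1.68]
```

```bash

python3 -m creep '[[[-0.6,0,8,0,-0.002,0],[0,0,3,0,0,0],[0,0,0,0,0,0],[0,0,0,0,0,0]]]' 1
python3 -m creep '[[[0,0,0,0,0,0],[0,0,0,0,0,0],[0,0,0,0,0,0],[0,0,0,0,0,0],[0,0,0,0,0,0]]]' -1
python3 go.py 0.526 0.2285 0.071 0.152
```

```text
t: 23.1
ee_pos: [0.5265, 0.2286, 0.0719]
orientation: [-3.132, -0.24, -0.003]
wrist_force: [-0.9, -0.4, -0.1]
opening: 0.0851
t: 23.72
ee_pos: [0.5265, 0.2286, 0.0723]
orientation: [-3.131, -0.24, -0.003]
wrist_force: [-0.3, -0.4, -0.5]
opening: 0.0349
t 23.73 turn [-0.0008 -0.0022  0.0008] | shift now-axes [-0.5 -0.   1.3] | shift after turn [-0.5 -0.   1.3] F [-0.3 -0.4 -0.5] open 0.0349 q [ 0.26  0.41 -0.24  0.92  0.    1.68]
```

```bash

python3 -m creep '[[[0,0,-10,0,0,0],[0,0,-20,0,0,0],[0,0,-35,0,0,0],[0,0,-40,0,0,0],[0,0,-40,0,0,0],[0,0,0,0,0,0]]]'
python3 go.py 0.5225 -0.2273 0.215 0.216
python3 - <<'E'
from h import *
snap('wrist','w9')
E
```

```text
t: 24.48
ee_pos: [0.526, 0.2283, 0.2243]
orientation: [-3.131, -0.24, -0.004]
wrist_force: [-0.5, 0.2, -1.1]
opening: 0.0348
t 24.48 turn [-0.0008 -0.0026 -0.0633] | shift now-axes [-72.8 449.8   8.7] | shift after turn [-101.1  444.3    9.3] F [-0.5  0.2 -1.1] open 0.0348 q [0.26 0.31 0.01 1.28 0.   1.68]
```

View pics/w9.png

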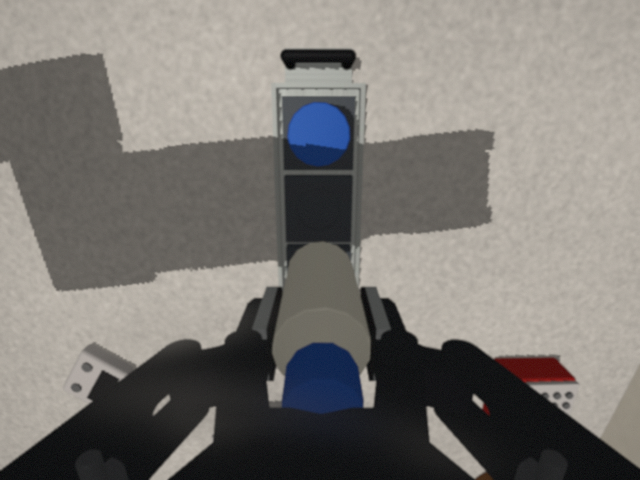

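The bottle is held straight, body at (320,320), and its insert is empty. I'll carry it to the third compartment.

```bash

python3 -m creep '[[[0,0,0,0,0,-0.063],[-11,45,0,0,0,0],[-11,50,0,0,0,0],[-11,50,0,0,0,0],[-11,50,0,0,0,0],[-10,50,0,0,0,0],[-10,50,0,0,0,0],[-10,50,0,0,0,0],[-10,50,0,0,0,0],[-8,45,0,0,0,0],[0,0,0,0,0,0],[0,0,0,0,0,0]]]'
python3 go.py 0.5225 -0.2273 0.15 0.216
```

```text
t: 26.02
ee_pos: [0.5248, -0.2337, 0.2065]
orientation: [-3.113, -0.344, 0.034]
wrist_force: [0.2, 0.0, -0.6]
opening: 0.0345
t 26.02 turn [-0.0115  0.0204  0.0038] | shift now-axes [ 0.2 -6.1 56.6] | shift after turn [-0.9 -6.7 56.5] F [ 0.2  0.  -0.6] open 0.0345 q [-0.56  0.33  0.01  1.27 -0.01  0.79]
```

```bash

python3 -m creep '[[[0,-6,15,-0.011,0.02,0.004],[0,0,20,0,0,0],[0,0,18,0,0,0],[0,0,0,0,0,0],[0,0,0,0,0,0]]]'
python3 go.py 0.5225 -0.2273 0.06 0.216
```

```text
t: 26.65
ee_pos: [0.5227, -0.2216, 0.1517]
orientation: [-3.12, -0.347, 0.002]
wrist_force: [0.3, 1.0, -0.7]
opening: 0.0346
t 26.65 turn [-0.0023  0.001   0.0058] | shift now-axes [-1.4  5.7 91.7] | shift after turn [-1.4  5.5 91.7] F [ 0.3  1.  -0.7] open 0.0346 q [-0.55  0.34 -0.13  1.11  0.    0.8 ]
```

```bash

python3 -m creep '[[[-1.4,5.5,10,-0.002,0,0.005],[0,0,20,0,0,0],[0,0,22,0,0,0],[0,0,0,0,0,0],[0,0,0,0,0,0]]]'
python3 go.py 0.5225 -0.2273 0.06 0.216
python3 - <<'E'
from h import *
d=snap('scene','s10'); cv2.imwrite('pics/s10c.png',cv2.resize(d['color'][100:270,150:390],None,fx=3.2,fy=3.2))
E
```

```text
t: 27.28
ee_pos: [0.5238, -0.2288, 0.1]
orientation: [3.12, 0.339, 0.004]
wrist_force: [0.1, 0.2, -1.2]
opening: 0.0349
t 27.27 turn [ 0.0034 -0.002   0.0003] | shift now-axes [-1.  -1.8 40. ] | shift after turn [-0.9 -1.7 40. ] F [ 0.1  0.2 -1.2] open 0.0349 q [-0.56  0.38 -0.21  0.98 -0.    0.8 ]
```

View pics/s10c.png

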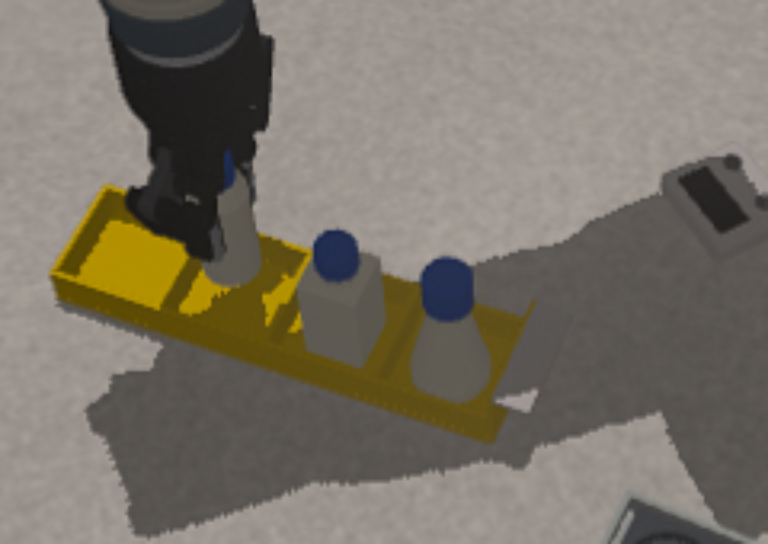

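The bottle's foot, at crop (232,270), is over the third compartment. Lowering.

```bash

python3 -m creep '[[[-1,-1.8,10,0.003,-0.002,0],[0,0,12,0,0,0],[0,0,10,0,0,0],[0,0,0,0,0,0],[0,0,0,0,0,0]]]'
python3 go.py 0.5225 -0.2273 0.06 0.216
```

```text
t: 27.95
ee_pos: [0.5227, -0.2274, 0.0666]
orientation: [3.122, 0.339, 0.001]
wrist_force: [-1.3, 0.5, -1.3]
opening: 0.0349
t 27.95 turn [ 0.0012 -0.0008  0.0003] | shift now-axes [-0.2 -0.1  6.6] | shift after turn [-0.1 -0.1  6.6] F [-1.3  0.5 -1.3] open 0.0349 q [-0.56  0.41 -0.26  0.9  -0.    0.8 ]
```

```bash

python3 -m creep '[[[0,0,3,0,0,0],[0,0,2,0,0,0],[0,0,1.5,0,0,0],[0,0,0.5,0,0,0],[0,0,0,0,0,0]]]'
python3 go.py 0.5225 -0.2273 0.06 0.216
```

```text
t: 28.58
ee_pos: [0.5231, -0.2277, 0.0604]
orientation: [3.121, 0.339, 0.004]
wrist_force: [0.1, 0.6, -0.2]
opening: 0.0348
t 28.57 turn [ 0.0026 -0.0021  0.0003] | shift now-axes [-0.5 -0.5  0.4] | shift after turn [-0.5 -0.5  0.4] F [ 0.1  0.6 -0.2] open 0.0348 q [-0.56  0.41 -0.27  0.89 -0.    0.8 ]
```

```bash

python3 -m creep '[[[0,0,0.7,0,0,0],[0,0,0.5,0,0,0],[0,0,0,0,0,0]]]' 0
python3 -m creep '[[[0,0,0,0,0,0],[0,0,0,0,0,0],[0,0,-10,0,0,0],[0,0,-20,0,0,0],[0,0,-35,0,0,0],[0,0,-40,0,0,0],[0,0,-40,0,0,0],[0,0,-20,0,0,0]]]' 1
python3 go.py 0.514 0.298 0.23 0.152
python3 - <<'E'
from h import *
d=snap('scene','s11'); cv2.imwrite('pics/s11c.png',cv2.resize(d['color'][100:270,150:390],None,fx=3.2,fy=3.2))
E
```

```text
t: 28.95
ee_pos: [0.5233, -0.2278, 0.0591]
orientation: [3.121, 0.339, 0.004]
wrist_force: [0.1, -0.5, 0.4]
opening: 0.043
t: 29.95
ee_pos: [0.522, -0.2269, 0.2313]
orientation: [3.121, 0.339, 0.003]
wrist_force: [-0.2, -1.3, -0.8]
opening: 0.0853
t 29.95 turn [ 0.0019 -0.0016  0.0644] | shift now-axes [ 1.048e+02 -5.144e+02  5.000e-01] | shift after turn [  71.5 -520.1    1.3] F [-0.2 -1.3 -0.8] open 0.0853 q [-0.56  0.3   0.02  1.29 -0.    0.8 ]
```

View pics/s11c.png

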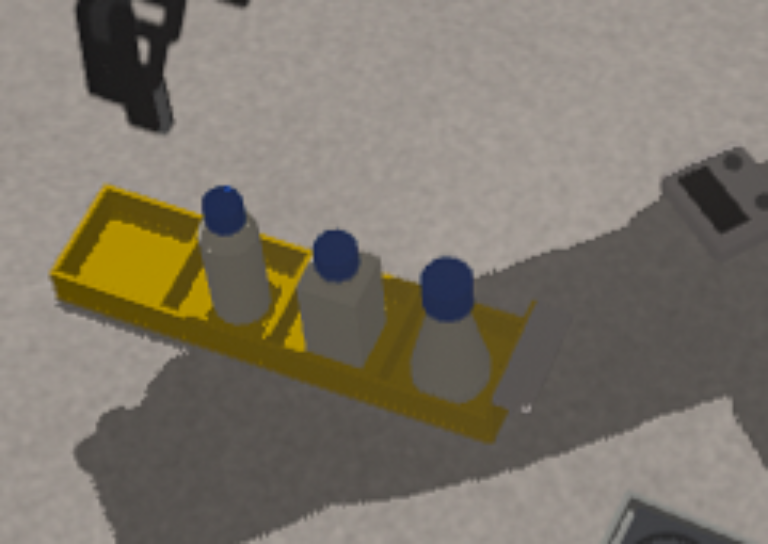

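The bottle, cap at crop (223,208), stands upright in its compartment. The jar is last.

```bash

python3 -m creep '[[[0,0,0,0,0,0.065],[8,-56,0,0,0,0],[8,-56,0,0,0,0],[8,-56,0,0,0,0],[8,-56,0,0,0,0],[8,-56,0,0,0,0],[8,-56,0,0,0,0],[8,-56,0,0,0,0],[8,-56,0,0,0,0],[7,-50,0,0,0,0],[0,0,0,0,0,0],[0,0,0,0,0,0]]]' 1
python3 go.py 0.514 0.298 0.16 0.152
```

```text
t: 31.5
ee_pos: [0.5179, 0.2905, 0.2324]
orientation: [3.128, 0.23, 0.012]
wrist_force: [0.2, -0.5, 0.1]
opening: 0.0855
t 31.5 turn [ 0.0057 -0.0071 -0.0055] | shift now-axes [-3.2 -8.4 72.3] | shift after turn [-2.7 -8.  72.4] F [ 0.2 -0.5  0.1] open 0.0855 q [ 0.37  0.34  0.08  1.31 -0.01  1.8 ]
```

```bash

python3 -m creep '[[[-3,-8,20,0.005,-0.007,-0.005],[0,0,40,0,0,0],[0,0,0,0,0,0],[0,0,0,0,0,0]]]' 1
python3 - <<'E'
from h import *
snap('wrist','w12')
E
python3 go.py 0.514 0.298 0.069 0.152
```

```text
t: 32.0
ee_pos: [0.5152, 0.2939, 0.1738]
orientation: [3.133, 0.23, 0.005]
wrist_force: [-0.0, -0.0, 1.1]
opening: 0.0852
t 32.05 turn [ 0.0005 -0.0027 -0.0056] | shift now-axes [ -0.8  -4.2 104.7] | shift after turn [ -0.5  -4.2 104.7] F [-0.3 -0.4  0.7] open 0.0856 q [ 0.38  0.36 -0.03  1.17 -0.    1.8 ]
```

View pics/w12.png

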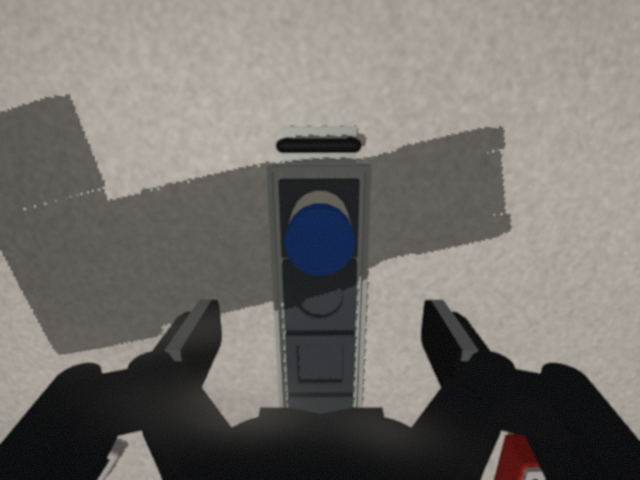

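The jar's cap is at (320,240), centred between the jaws. Descending.

```bash
python3 - <<'E'
from h import *
print(world(load('w12'),320,240,.082))
E
python3 -m creep '[[[-0.5,-4,10,0,-0.003,-0.005],[0,0,20,0,0,0],[0,0,20,0,0,0],[0,0,0,0,0,0],[0,0,0,0,0,0]]]' 1
python3 go.py 0.514 0.298 0.069 0.152
```

```text
[0.51496515 0.30187354 0.082     ]
t: 32.67
ee_pos: [0.5159, 0.2988, 0.1259]
orientation: [-3.131, -0.238, -0.009]
wrist_force: [-0.4, -0.0, -0.1]
opening: 0.0853
t 32.67 turn [-0.0012 -0.0057 -0.0002] | shift now-axes [-2.4  0.6 56.9] | shift after turn [-2.   0.5 56.9] F [-0.4 -0.  -0.1] open 0.0853 q [ 0.38  0.4  -0.11  1.06 -0.    1.8 ]
```

```bash

python3 -m creep '[[[-2,0,12,0,-0.006,0],[0,0,20,0,0,0],[0,0,14,0,0,0],[0,0,0,0,0,0],[0,0,0,0,0,0]]]' 1
python3 go.py 0.5143 0.299 0.069 0.152
```

```text
t: 33.3
ee_pos: [0.5147, 0.2991, 0.0796]
orientation: [-3.13, -0.238, -0.003]
wrist_force: [-0.6, 0.4, -0.2]
opening: 0.0855
t 33.3 turn [-0.002 -0.002  0.   ] | shift now-axes [-0.5  0.1 10.6] | shift after turn [-0.4  0.1 10.6] F [-0.6  0.4 -0.2] open 0.0855 q [ 0.38  0.43 -0.18  0.96  0.    1.8 ]
```

```bash

python3 -m creep '[[[-0.5,0,7,0,0,0],[0,0,3,0,0,0],[0,0,0,0,0,0],[0,0,0,0,0,0]]]' 1
python3 -m creep '[[[0,0,0,0,0,0],[0,0,0,0,0,0],[0,0,0,0,0,0],[0,0,0,0,0,0],[0,0,0,0,0,0]]]' -1
python3 go.py 0.514 0.298 0.069 0.152
```

```text
t: 33.8
ee_pos: [0.5147, 0.2993, 0.07]
orientation: [-3.13, -0.238, -0.006]
wrist_force: [-0.3, -0.3, 0.3]
opening: 0.0854
t: 34.42
ee_pos: [0.515, 0.2994, 0.0706]
orientation: [-3.129, -0.238, -0.007]
wrist_force: [-0.4, -0.4, 0.5]
opening: 0.0444
t 34.42 turn [-0.0027 -0.0047  0.    ] | shift now-axes [-1.2  1.2  1.6] | shift after turn [-1.2  1.2  1.6] F [-0.4 -0.4  0.5] open 0.0444 q [ 0.39  0.44 -0.19  0.93  0.    1.8 ]
```

```bash

python3 -m creep '[[[0,0,-10,0,0,0],[0,0,-20,0,0,0],[0,0,-35,0,0,0],[0,0,-40,0,0,0],[0,0,-40,0,0,0],[0,0,0,0,0,0]]]'
python3 go.py 0.5375 -0.2957 0.22 0.216
python3 - <<'E'
from h import *
snap('wrist','w13')
E
```

```text
t: 35.17
ee_pos: [0.5139, 0.2987, 0.2223]
orientation: [-3.13, -0.238, -0.006]
wrist_force: [0.5, 0.0, -0.0]
opening: 0.045
t 35.17 turn [-0.0023 -0.0041 -0.064 ] | shift now-axes [-66.6 591.1   0.6] | shift after turn [-104.3  585.6    2.3] F [ 0.5  0.  -0. ] open 0.045 q [0.38 0.34 0.06 1.29 0.   1.8 ]
```

View pics/w13.png

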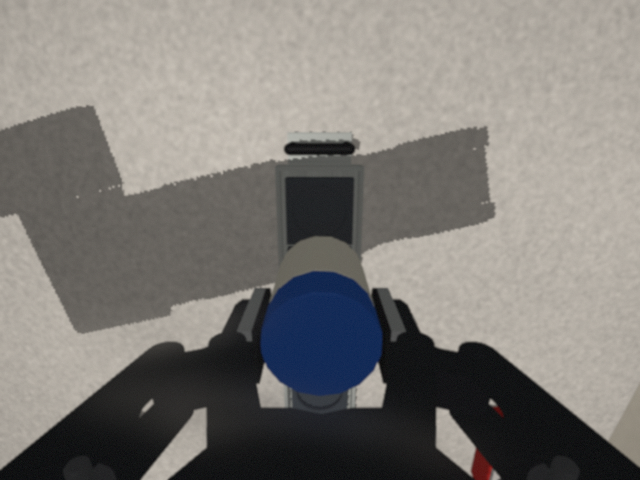

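The jar is held straight, cap at (322,333), clear of its insert. I'll carry it over.

```bash

python3 -m creep '[[[0,0,-5,0,0,-0.064],[-11,50,0,0,0,0],[-10,52,0,0,0,0],[-10,52,0,0,0,0],[-10,52,0,0,0,0],[-10,52,0,0,0,0],[-9,52,0,0,0,0],[-9,52,0,0,0,0],[-9,52,0,0,0,0],[-9,52,0,0,0,0],[-8,50,0,0,0,0],[0,0,0,0,0,0]]]'
python3 go.py 0.5375 -0.2957 0.2 0.216
```

```text
t: 36.72
ee_pos: [0.5266, -0.2411, 0.2085]
orientation: [-3.114, -0.345, 0.033]
wrist_force: [-0.3, 0.3, -1.0]
opening: 0.0447
t 36.73 turn [-0.0105  0.0202  0.0048] | shift now-axes [-1.1 55.8  7.9] | shift after turn [-1.  55.7  8.5] F [-0.3  0.3 -1. ] open 0.0447 q [-0.57  0.34  0.02  1.28 -0.01  0.78]
```

```bash

python3 -m creep '[[[-1,28,0,-0.01,0.02,0.005],[0,27,0,0,0,0],[0,0,20,0,0,0],[0,0,20,0,0,0],[0,0,0,0,0,0],[0,0,0,0,0,0]]]'
python3 go.py 0.5375 -0.2957 0.0586 0.216
```

```text
t: 37.48
ee_pos: [0.5356, -0.2915, 0.162]
orientation: [-3.115, -0.34, 0.011]
wrist_force: [-0.3, 0.4, -1.0]
opening: 0.0448
t 37.48 turn [-0.0091  0.0058  0.0013] | shift now-axes [  1.6   5.5 103.4] | shift after turn [  1.    4.5 103.4] F [-0.3  0.4 -1. ] open 0.0448 q [-0.64  0.4   0.    1.18  0.    0.72]
```

```bash

python3 -m creep '[[[1.5,5,15,-0.009,0.006,0],[0,0,25,0,0,0],[0,0,20,0,0,0],[0,0,0,0,0,0],[0,0,0,0,0,0]]]'
python3 go.py 0.5375 -0.2957 0.0586 0.216
python3 - <<'E'
from h import *
d=snap('scene','s14'); cv2.imwrite('pics/s14c.png',cv2.resize(d['color'][100:270,150:390],None,fx=3.2,fy=3.2))
E
```

```text
t: 38.1
ee_pos: [0.5401, -0.2953, 0.1055]
orientation: [3.119, 0.343, 0.008]
wrist_force: [-0.2, 0.0, -0.2]
opening: 0.0444
t 38.1 turn [ 0.0047 -0.0046  0.0033] | shift now-axes [-2.8 -0.4 46.9] | shift after turn [-2.6 -0.2 46.9] F [-0.2  0.  -0.2] open 0.0444 q [-0.64  0.44 -0.09  1.03  0.    0.71]
```

View pics/s14c.png

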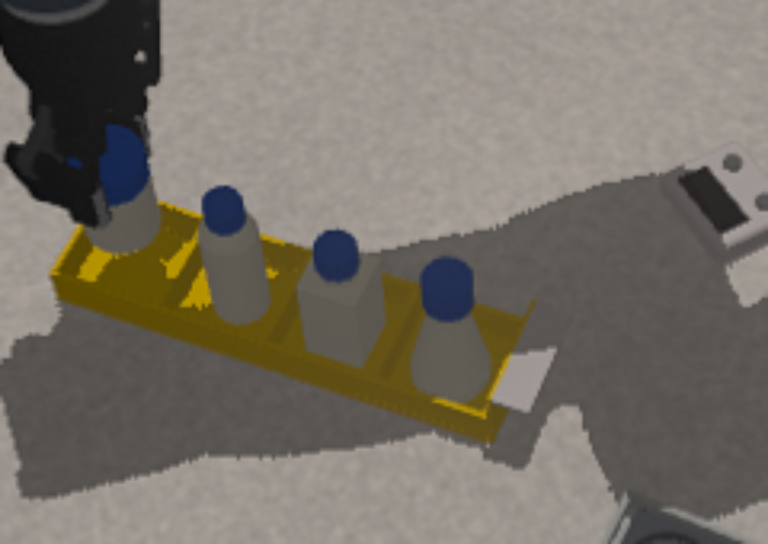

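The jar's foot, at crop (125,235), is over the far end compartment. Lowering.

```bash

python3 -m creep '[[[-2.7,0,12,0.005,-0.005,0.003],[0,0,14,0,0,0],[0,0,12,0,0,0],[0,0,0,0,0,0],[0,0,0,0,0,0]]]'
python3 go.py 0.5375 -0.2957 0.0586 0.216
```

```text
t: 38.78
ee_pos: [0.5375, -0.2962, 0.0656]
orientation: [-3.123, -0.339, 0.0]
wrist_force: [-0.1, -0.3, -0.4]
opening: 0.0447
t 38.77 turn [-0.0001  0.0002  0.    ] | shift now-axes [ 0.1 -0.4  7. ] | shift after turn [ 0.1 -0.4  7. ] F [-0.1 -0.3 -0.4] open 0.0447 q [-0.64  0.47 -0.15  0.95 -0.    0.71]
```

```bash

python3 -m creep '[[[0,0,3,0,0,0],[0,0,2,0,0,0],[0,0,1.5,0,0,0],[0,0,0.8,0,0,0],[0,0,0,0,0,0]]]'
python3 go.py 0.5375 -0.2957 0.0586 0.216
```

```text
t: 39.4
ee_pos: [0.5379, -0.2965, 0.0587]
orientation: [3.122, 0.339, 0.002]
wrist_force: [0.5, 0.4, -0.8]
opening: 0.0448
t 39.4 turn [ 0.0011 -0.0009  0.0001] | shift now-axes [-0.2 -0.8  0.1] | shift after turn [-0.2 -0.8  0.1] F [ 0.5  0.4 -0.8] open 0.0448 q [-0.64  0.48 -0.16  0.93 -0.    0.71]
```

```bash

python3 -m creep '[[[0,0,0.7,0,0,0],[0,0,0.5,0,0,0],[0,0,0,0,0,0]]]' 0.2
python3 -m creep '[[[0,0,0,0,0,0],[0,0,0,0,0,0],[0,0,-10,0,0,0],[0,0,-20,0,0,0],[0,0,-35,0,0,0],[0,0,-40,0,0,0],[0,0,-40,0,0,0],[0,0,-20,0,0,0]]]' 1
python3 -m creep '[[[-50,0,0,0,0,0],[-50,0,0,0,0,0],[0,0,0,0,0,0],[0,0,0,0,0,0]]]' 1
python3 - <<'E'
from h import *
d=snap('scene','s15'); cv2.imwrite('pics/s15c.png',cv2.resize(d['color'][100:270,150:390],None,fx=3.2,fy=3.2,interpolation=cv2.INTER_CUBIC))
d=snap('side','side15'); cv2.imwrite('pics/side15c.png',cv2.resize(d['color'][80:260,270:450],None,fx=3.2,fy=3.2,interpolation=cv2.INTER_CUBIC))
E
```

```text
t: 39.78
ee_pos: [0.5381, -0.2965, 0.0577]
orientation: [3.122, 0.339, 0.002]
wrist_force: [-0.3, 0.3, -0.9]
opening: 0.0513
t: 40.78
ee_pos: [0.5371, -0.2958, 0.2299]
orientation: [3.123, 0.339, 0.001]
wrist_force: [0.0, -0.1, 0.3]
opening: 0.0855
t: 41.28
ee_pos: [0.4381, -0.3182, 0.235]
orientation: [3.117, 0.339, 0.009]
wrist_force: [0.1, -0.3, -0.8]
opening: 0.0854
```

View pics/s15c.png

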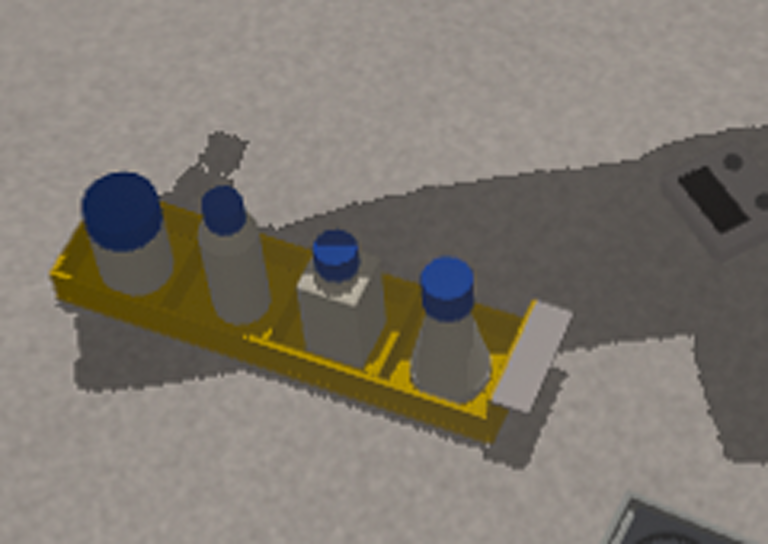

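View pics/side15c.png

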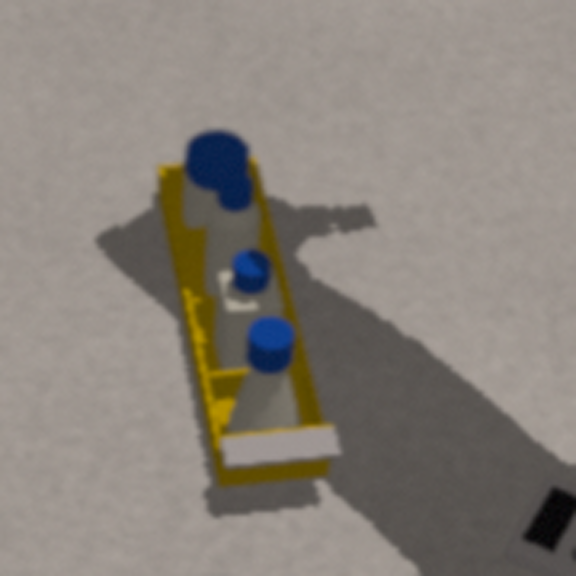

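All four stand upright in the rack. From the far end to the tab, the scene crop shows jar (122,205), bottle (223,205), square (336,250) and flask (447,283). I'll check the numbers before handing in.

```bash
python3 - <<'E'
from h import *
d=load('s15'); a=.216
for n,c,z in(('jar',(122,203),.07),('bottle',(223,205),.104),('square',(336,246),.096),('flask',(447,278),.1)):
    u=(c[0]+.5)/3.2-.5+150,(c[1]+.5)/3.2-.5+100
    w=world(d,*u,z); e=w[:2]-[.515,-.1931]
    print(n,'rack xy mm',(1e3*np.array([np.cos(a)*e[0]+np.sin(a)*e[1],-np.sin(a)*e[0]+np.cos(a)*e[1]])).round(1),'depth z',world(d,*u)[2].round(4),'exp',z)
print(r.observe()['t'],abs(r.observe()['joint_vel']).max())
E
```

```text
jar rack xy mm [  -0.2 -104.1] depth z 0.0684 exp 0.07
bottle rack xy mm [  1.4 -32.7] depth z 0.1036 exp 0.104
square rack xy mm [-0.9 35.6] depth z 0.0936 exp 0.096
flask rack xy mm [ -0.7 103.5] depth z 0.1001 exp 0.1
41.375 0.012686978184351863
```

```bash
python3 -c "
from workcell import r
print(r.sign_off())"
```

```text
the job is handed in; nothing more can be done
None
```

I moved all four containers from the tray into the yellow rack in reverse order and handed the job in at about 41 s. From the far end to the tab they stand jar, bottle, square, flask. The sign-off gave no verdict.

**Last checks:** In the final scene and side pictures all four look upright, and the arm is clear of everything. Measured from the scene picture:

| Container | Rack y (mm) | Target y (mm) | Off centre in x (mm) |
|---|---|---|---|
| jar | -104 | -105 | 0 |
| bottle | -33 | -35 | 1 |
| square | +36 | +35 | 1 |
| flask | +104 | +105 | 1 |

All are well inside the 22 mm allowance. The tops measured within 2.5 mm of the height expected for standing on the floor. The square was furthest off at 2.4 mm low, which is about the calibration error.

**Disagreements:**
- **Gripper opening:** it read about 1 to 2 mm under each container's nominal width, but all four grasps held.
- **Arm moves:** they drifted a few mm each time, so I measured and corrected before each grasp and placing.

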